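# Draw up the glue clamp's turnbuckle and shut the mirrored door

## Task

The small mirrored cabinet stands in its glue clamp with the joint of its left side panel still open. Turn the clamp's brass turnbuckle barrel so that its two threaded rods draw in together, until the joint is closed and the clamp is firm, but not so tight that it bows the side; then push the mirrored door gently shut. Leave the other things on the shelf alone.

Things in the scene. Friction and masses are not known exactly. Their poses are not given: they have to be found in the camera images.
- cabinet: small white wall cabinet, upright on a fixed plywood board (200 x 420 x 18 mm). Origin: centre of the board's underside. x from the door side (facing the robot) to the back, y to the left seen from the robot, z up. Carcass x -60 to 60 mm, y -150 to 150 mm when closed up, z 18 to 238 mm. Right side closed, the clamp's fixed right jaw bears on it; wood saddles at y +-112 mm on top carry the rods
- barrel_centre (a point): centre of the brass hexagonal turnbuckle barrel of the glue clamp, 52 mm above the cabinet's top; 80 mm long, 28 mm across flats, free space all round. The frame turns with it: y along its axis (the cabinet's y), +-x out of two opposite flats, other flats at 60 degree steps. To tighten, turn it positively about y: its upper side goes away from the robot, towards the cabinet's back
- barrel: the same barrel, how it works: each turn draws both rods 12 mm into it, so it creeps 12 mm towards -y and the left jaw comes in 24 mm. Thread drag 0.30 N m either way; once the joint is closed the torque rises about 0.9 N m per rad, 0.04 per 10 N of clamp force: 0.4 N m is slack, 0.6 to 0.8 firm, over 0.95 bows the side. Let go at over 80 N, it springs back to 80 N. The turn needed varies by over a radian
- jaw_left: left threaded rod with the left jaw: a steel plate 54 mm wide that hangs down outside the left side panel, with a rubber facing 32 mm tall, centred 66 mm below the barrel's axis. Origin on the barrel's axis, near the cabinet's middle. The facing stands 8 to 12.5 mm off the plate, differently each time. Comes in along the cabinet's -y as the barrel is tightened
- jaw_left_plate (a point): middle of the inner face of the left jaw's steel plate, behind the rubber facing
- panel_left: left side panel of the cabinet (120 x 16 x 220 mm), slides on dowels along the cabinet's y; origin at the middle of its outer face's lower edge. It starts 2.5 to 4 mm out from the top and bottom boards; its jaw pushes it in against 4 N of dowel friction. The door hangs on it
- panel_left_top (a point): middle of the upper outer edge of the left panel; at the cabinet's y = 150 mm when the joint is closed
- door (a joint): opening angle of the mirrored door, rad: 0 shut, growing as the free edge swings towards the robot. It stays where it is left and needs well under 1 N to move; a firm stop at 0
- mirror: mirror glass that covers the front of the door (fixed to it); origin at the hinge's lower end. In its frame the glass front is the plane x = -14 mm, it runs along y from -6 mm to -290 mm (free edge) and z from 6 mm to 208 mm. Glass: push it with a few newtons only, 25 N would break it
- door_hinge (a point): top of the door's hinge edge (the door's left end seen from the robot), in the plane of the mirror's front
- door_top_edge (a point): top corner of the door's free edge, 296 mm from door_hinge, in the plane of the mirror's front, 3 mm below the cabinet's top
- spray_a: translucent blue spray bottle with white trigger head, 74 mm across, 235 mm tall; origin at the centre of its foot. Bystander
- spray_b: second such spray bottle; origin at the centre of its foot. Bystander
- spray_c: third such spray bottle; origin at the centre of its foot. Bystander
- dispenser: stainless steel pump dispenser, 70 mm across, 205 mm tall; origin at the centre of its foot. Bystander
- brush: grey plastic scrub brush, 150 x 55 x 70 mm; origin at the centre of its foot. Bystander
- glue: yellow glue bottle with red nozzle, 50 mm across, 170 mm tall; origin at the centre of its foot. Bystander
- tape: grey pocket tape measure, 72 x 36 x 62 mm; origin under its centre. Bystander

How it is judged (in metres and radians):
On the way, in this order (a step that is already met when the one before it is completed fails the run):
1. the joint of the left side panel is closed and the clamp is firm (contact force between jaw_left and panel_left above 30 N and y of panel_left_top in the frame of cabinet below 0.1515 m), for 0.2 s.
2. the mirrored door is shut (value of joint door below 0.06 rad), for 0.2 s.
At the end, for the whole second after the job is handed in: the left panel within 1.5 mm of closed, the jaw still pressing it with more than 30 N, the door shut to within 0.06 rad and still (all of step 1 and value of joint door below 0.06 rad and velocity of joint door below 0.05 rad/s); the robot touches nothing.
It fails at once if the clamp is overtightened: the jaw presses the side panel with more than 180 N (contact force between jaw_left and panel_left above 180 N).
It fails at once if the mirror is pressed with more than 25 N (contact force between the arm and mirror above 25 N).
It fails at once if the mirror is pressed with more than 25 N by the fingers (contact force between the fingers and mirror above 25 N).
It fails at once if a bystander is shifted by more than 30 mm or knocked over (distance of any of spray_a, spray_b, spray_c, dispenser, glue, brush, tape from where it was at the start of the episode above 0.03 m or angle between any of spray_a, spray_b, spray_c, dispenser, glue's own z axis and vertical above 0.4 rad).
It also fails if it takes over 72 s, if anything falls off the work surface, if the arm or the gripper's body presses on something with over 40 N, if the wrist force passes 120 N, or if a joint passes its speed limit or range.

## Robot

A 7-joint arm with a two-finger parallel gripper is mounted at the origin on the work surface. World frame = base frame: x ahead of the robot, y to its left, z up, the work surface at z = 0. Lengths are in mm, angles in rad, forces in N, time in s.
With the tool pointing down it reaches from about 350 to 900 mm from the base axis. Payload 7.2 kg.
Tool frame: the origin (TCP) lies midway between the tips of the shut fingers; the grasp point (between the pads) lies 19 mm behind it (r.grip_depth is the distance from the TCP to the grasp point, in mm); x points along the fingers, y is the direction in which the jaws open and shut, and the axes are right-handed (so a half turn about x gives the same grasp; the last joint's range is limited). The gripper opens to 88 mm and grips with 3 to 60 N. Pads are 20 mm wide; open, the fingers measure 115 mm over their backs; the gripper's body (75 mm by 178 mm) begins 61 mm behind the grasp point.
Start: joints at [-1.239, 0.411, -0.013, 1.596, 0.006, 1.134, -0.082], TCP at [243.281, 575.711, 222.653] pointing down, gripper open.
Joint ranges: [-2.95, 2.95], [-0.29, 1.99], [-1.47, 1.44], [0.14, 2.54], [-1.03, 4.17], [0.13, 1.85], [-2.86, 2.86]. Speed limits (rad/s): [2.39, 2.39, 3.01, 3.01, 3.14, 3.14, 3.14].

## Interface

Orientations are given as a unit quaternion [w, x, y, z].
In Python, from bench import telemetry, imaging, r, regions_of, place_of gives the robot as it stands.
- The arm moves only by the shell command python3 -m inch 'ROWS' [FORCE]. ROWS is text: rows parted by semicolons, each of 7 numbers parted by spaces: the shift along the world's x, y, z in units of 40 mm (1.0 is 40 mm), then the turn, a rotation vector about the world's x, y, z in units of 5 degrees (1.0 is 5 degrees), then the opening, from -1 (shut) to 1 (fully open). A call has 1 to 10 rows; each row is the pose to reach, as a shift and turn from the pose measured when the call began; what a row does not reach only later rows make up. A row lasts 1/12 s, in which the tool goes at most 41.7 mm and 7.16 degrees, less where a joint would pass 70% of its speed; a pose out of reach is approached as far as the arm can. A call with a gripper value outside its range is refused whole. The fingers move at their own pace and stop on an object; FORCE is the grip in N (left out, the last holds). Time passes only in rows, so rows that repeat a pose let the fingers close. It gives the time, the measured TCP pose, the force and the opening at its end, in the units of the state.
- telemetry.get_obs(): the state, without advancing time (a new reading comes with each control period).
- imaging.snapshot(name): name is "scene" or "top" or "wrist"; returns the picture (400x640x3 uint8, red, green, blue); there is no depth.
- imaging.camera_model(name): a dict with "fov_y" (degrees; the focal length in pixels is half the picture's height over the tangent of half this angle, whatever the lens; pixels are square), "cx", "cy" (the principal point, pixels), "eye" and "rotation" of the camera in the world. Camera axes: x right, y down, z forward; pixel columns grow to the right and rows downward; lengths in mm; the calibration is good to about 2 mm. A picture is of the moment at which its call begins: read the wrist's pose just before it. camera_model takes no time and is no camera call; for the wrist camera it gives the pose at the moment of the call.
- r.finish_job(): hands the job in, once; it reports no verdict.
Trained networks look in the newest picture that a camera, given by its name, has taken for a name from the list of things; names that differ only in an ending like _2 or _b are one class to them, and where a whole thing is asked for, a point or a joint stands for the part that bears it (a point fixed in the world has none). Each returns a list of dicts, best first, with "score" (0 to 1); they miss things now and then, are a little off and sometimes report something else, mostly with a low value. They report only what shows in the picture. A call takes as long as a camera call.
- regions_of(camera, query): "region" (400x640 bool, what is visible of it) and "position" ([column, row] in pixels, amid what is visible of it).
- place_of(camera, query): "position" ([column, row] in pixels: a listed point, or the origin of a listed thing).
The state is a dict: "time_s": time; "joint_pos": joint angles; "dq": joint speeds; "tau": joint torques, N m; "position": TCP position; "ee_rot": TCP orientation; "force": force on the tool from outside, world axes, zero at the start; "moment": the same for the moment, N m; "grip_width": opening from 0.0 (shut) to 1.0 (fully open).
Only numpy, scipy, OpenCV 4.12 (cv2) and the standard library are available. Lean on these libraries where they do the work, as an engineer would, in place of code of your own. Each camera call takes 0.05 s, during which the arm holds its last target.

## Working session

There is one attempt and no reset: what is moved stays moved. The work goes in short steps, Python scripts to look and compute and a shell command to move; the robot and the scene stay as the last step left them, time stands still between calls to the robot, and variables do not carry over. Pictures are saved under pics/ and viewed, and the job is handed in when it is done.

```bash
ls; mkdir -p pics; python3 - <<'E'
from bench import telemetry, imaging, r
import cv2
print(telemetry.get_obs())
for n in("scene","top","wrist"):
    im=imaging.snapshot(n); cv2.imwrite(f"pics/a_{n}.png",im[:,:,::-1]); print(n,imaging.camera_model(n))
E
```

```text
pics
{'time_s': 0.0, 'joint_pos': array([-1.23920282,  0.41186803, -0.01273158,  1.59702658,  0.0055832 ,
        1.13426358, -0.0822407 ]), 'dq': array([-0.00162033, -0.00304462, -0.00138021,  0.00050319,  0.00031457,
        0.00047334,  0.00011409]), 'tau': array([ 6.90593379e-05, -5.87937891e+01,  6.42198175e-01, -2.91072410e+01,
       -5.35841659e-02,  1.83633040e-02,  1.66012146e-04]), 'position': array([243.10009736, 575.25614363, 221.83595669]), 'ee_rot': array([ 0.6929479 ,  0.13987527,  0.69310339, -0.1409461 ]), 'force': array([-0.29269553,  0.17570092,  0.23891502]), 'moment': array([-0.01955137,  0.02546681,  0.02457377]), 'grip_width': 1.0048281012134888}
scene {'fov_y': 46.65712588466603, 'cx': 311.66982889854046, 'cy': 194.7335337297115, 'eye': array([  93.25414156,  248.75011253, 1669.01547505]), 'rotation': array([ 0.08072484, -0.4888821 ,  0.85660934, -0.14386881])}
top {'fov_y': 56.90441821542559, 'cx': 316.0300567014551, 'cy': 200.6694661385647, 'eye': array([ 424.25836437,  -20.38099598, 1378.55341782]), 'rotation': array([ 0.03516275, -0.70115625,  0.71164563, -0.02653282])}
wrist {'fov_y': 59.70838648304574, 'cx': 320.43388861713936, 'cy': 202.91070359456572, 'eye': array([167.99026757, 607.30154454, 382.74837781]), 'rotation': array([0.12556188, 0.82393334, 0.54639255, 0.08260299])}
```

View pics/a_scene.png

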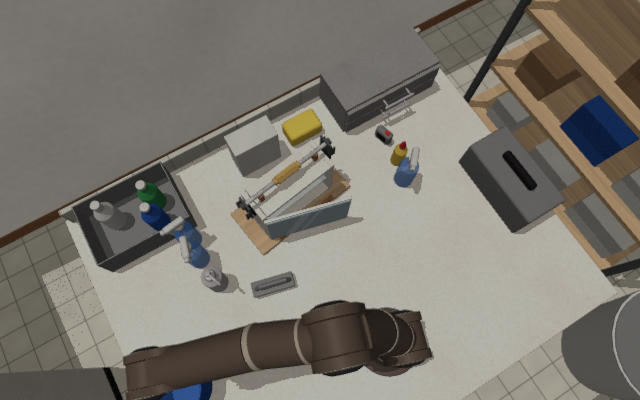

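View pics/a_top.png

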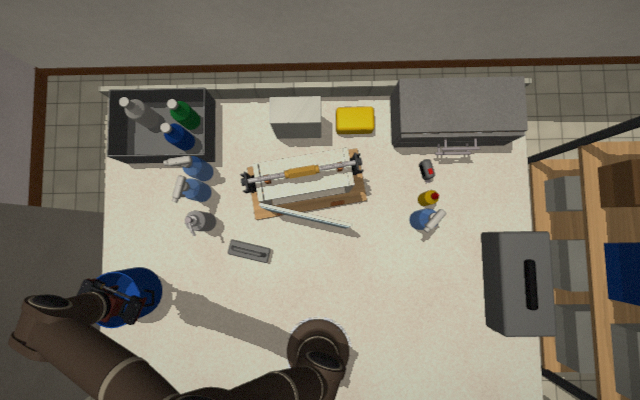

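View pics/a_wrist.png

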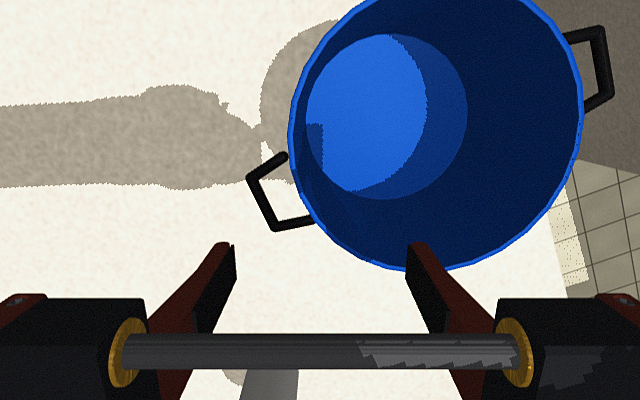

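```bash
cat > h.py <<'E'
import numpy as np, cv2
from scipy.spatial.transform import Rotation as R
from bench import telemetry, imaging, r, regions_of, place_of
def rot(q): return R.from_quat([q[1],q[2],q[3],q[0]])
def K(m):
    f=200/np.tan(np.radians(m['fov_y']/2)); return f
def ray(m,p):
    f=K(m); d=np.array([(p[0]-m['cx'])/f,(p[1]-m['cy'])/f,1]); d=rot(m['rotation']).apply(d); return m['eye'],d/np.linalg.norm(d)
def tri(obs):
    A=np.zeros((3,3));b=np.zeros(3);rs=[ray(*o) for o in obs]
    for e,d in rs:
        P=np.eye(3)-np.outer(d,d);A+=P;b+=P@e
    x=np.linalg.solve(A,b)
    return x,[float(np.linalg.norm((np.eye(3)-np.outer(d,d))@(x-e))) for e,d in rs]
def atz(m,p,z):
    e,d=ray(m,p); return e+d*(z-e[2])/d[2]
def proj(m,X):
    c=rot(m['rotation']).inv().apply(np.asarray(X)-m['eye']); f=K(m); return np.array([m['cx']+f*c[...,0]/c[...,2],m['cy']+f*c[...,1]/c[...,2]]).T
E
python3 - <<'E'
from h import *
ms={n:imaging.camera_model(n) for n in("scene","top")}
for n in ms: imaging.snapshot(n)
for q in "barrel_centre jaw_left_plate panel_left_top door_hinge door_top_edge cabinet".split():
    o=[]
    for n in ms:
        l=place_of(n,q)
        print(q,n,[(np.round(a['position'],1).tolist(),round(a['score'],2)) for a in l[:3]])
        if l:o.append((ms[n],l[0]['position']))
    if len(o)==2: x,e=tri(o); print('   ',x.round(1),np.round(e,1))
for n in ms:
  for q in ("spray_a","dispenser","brush","glue","tape"):
    print(q,n,[(atz(ms[n],a['position'],0).round(0).tolist(),round(a['score'],2)) for a in place_of(n,q)[:4]])
print(telemetry.get_obs()['time_s'])
E
```

```text
barrel_centre scene [([285.6, 172.6], 0.57)]
barrel_centre top [([416.1, 216.7], 0.71), ([302.8, 172.0], 0.61)]
    [398.6  14.  990.2] [136.3 136.3]
jaw_left_plate scene [([245.7, 209.6], 0.73)]
jaw_left_plate top [([252.6, 184.0], 0.86), ([297.9, 170.7], 0.72)]
    [587.8 200.  203.6] [5. 5.]
panel_left_top scene [([249.4, 208.3], 0.89)]
panel_left_top top [([255.9, 181.5], 0.81)]
    [595.2 189.5 185.2] [0.6 0.6]
door_hinge scene [([265.8, 226.4], 0.94)]
door_hinge top [([257.9, 205.7], 0.77)]
    [510.8 176.5 203.6] [4.2 4.2]
door_top_edge scene [([351.1, 201.0], 0.78), ([189.3, 240.8], 0.67)]
door_top_edge top [([348.3, 225.0], 0.65)]
    [ 445.7 -112.4  190.6] [4.3 4.3]
cabinet scene [([291.1, 201.5], 0.69), ([400.6, 181.0], 0.56), ([241.6, 210.2], 0.34)]
cabinet top [([307.4, 181.7], 0.64)]
    [624.5  27.3 -67. ] [3. 3.]
spray_a scene [([656.0, 420.0, 0.0], 0.87), ([465.0, -380.0, 0.0], 0.66), ([583.0, 413.0, 0.0], 0.65), ([667.0, 196.0, 0.0], 0.62)]
dispenser scene [([661.0, 212.0, 0.0], 0.59), ([473.0, 410.0, 0.0], 0.56)]
brush scene [([366.0, 257.0, 0.0], 0.78)]
glue scene [([542.0, -399.0, 0.0], 0.59)]
tape scene [([652.0, -422.0, 0.0], 0.74)]
spray_a top [([657.0, 408.0, 0.0], 0.91), ([473.0, -378.0, 0.0], 0.71), ([603.0, 421.0, 0.0], 0.56)]
dispenser top [([461.0, 404.0, 0.0], 0.94)]
brush top [([369.0, 232.0, 0.0], 0.76), ([660.0, 408.0, 0.0], 0.53)]
glue top [([542.0, -390.0, 0.0], 0.74)]
tape top [([647.0, -418.0, 0.0], 0.71)]
1.35
```

```bash
python3 - <<'E'
import cv2
a=cv2.imread('pics/a_top.png')[120:270,150:460]; cv2.imwrite('pics/b_top.png',cv2.resize(a,None,fx=2.5,fy=2.5,interpolation=cv2.INTER_CUBIC))
a=cv2.imread('pics/a_scene.png')[110:270,150:440]; cv2.imwrite('pics/b_scene.png',cv2.resize(a,None,fx=2.6,fy=2.6,interpolation=cv2.INTER_CUBIC))
E
```

```text
(no output)
```

View pics/b_top.png

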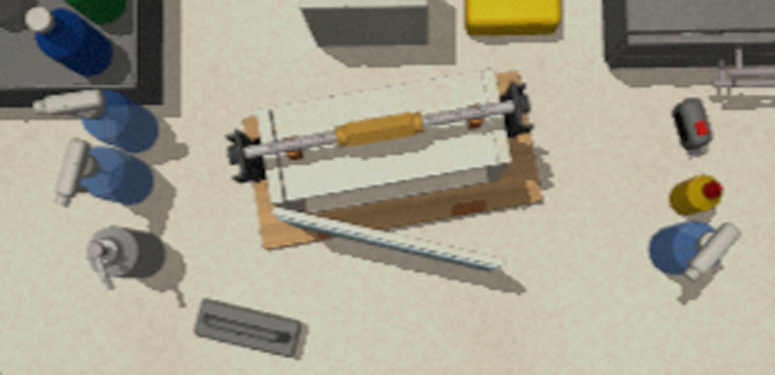

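View pics/b_scene.png

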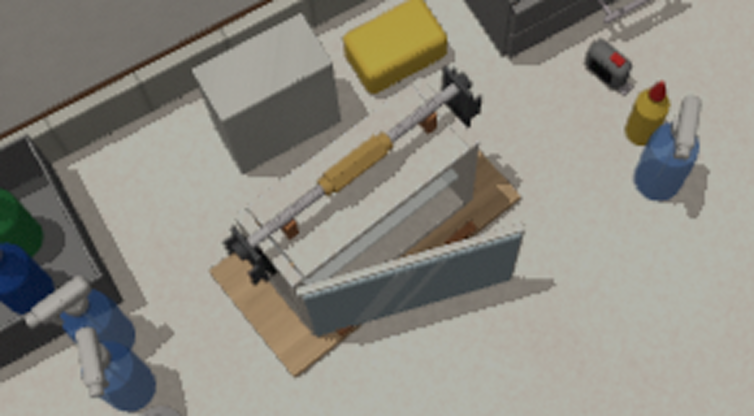

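```bash
python3 - <<'E'
from h import *
s=telemetry.get_obs(); m=rot(s['ee_rot']); print(m.as_matrix().round(3))
mt=imaging.camera_model('top'); ms=imaging.camera_model('scene'); mw=imaging.camera_model('wrist')
print('camoff tool', m.inv().apply(mw['eye']-s['position']).round(1), (m.inv()*rot(mw['rotation'])).as_matrix().round(3))
for p,q in (((302.8,172.0),(285.6,172.6)),):
    print(atz(mt,p,290),atz(ms,q,290),tri([(mt,p),(ms,q)]))
# candidate tool orientations: x down, y = +-cab x
for yaw in (10,190):
    a=np.radians(yaw); cx=np.array([np.cos(a),np.sin(a),0]); X=np.array([0,0,-1.]); Z=np.cross(X,cx)
    T=R.from_matrix(np.array([X,cx,Z]).T); d=(T*m.inv()).as_rotvec(degrees=True); print(yaw,d/5, 'z',Z)
E
```

```text
[[ 0.     0.389  0.921]
 [ 0.     0.921 -0.389]
 [-1.     0.    -0.   ]]
camoff tool [-160.7   -0.   -81.7] [[-0.    -0.297  0.955]
 [ 1.    -0.    -0.   ]
 [ 0.     0.955  0.297]]
[606.03909252  30.46544561 290.        ] [606.87130086  38.08588904 290.        ] (array([611.03944097,  33.40965599, 272.83508464]), [2.9902240547437313, 2.9902240547437313])
10 [-8.82943796e-04  9.68937313e-04 -1.14192219e+01] z [ 0.17364818 -0.98480775  0.        ]
190 [-1.13471645e-03 -1.03400998e-03  2.45807780e+01] z [-0.17364818  0.98480775  0.        ]
```

```bash
python3 -m inch '0 0 2 0 0 0 0; 1 -1 4.5 0 0 -2 0; 2 -2 5.7 0 0 -4 0; 8.9 -12.75 5.7 0 0 -11.4 0; 8.9 -12.75 5.7 0 0 -11.4 0; 8.9 -12.75 5.7 0 0 -11.4 0; 8.9 -12.75 5.7 0 0 -11.4 0; 8.9 -12.75 5.7 0 0 -11.4 0; 8.9 -12.75 5.7 0 0 -11.4 0; 8.9 -12.75 5.7 0 0 -11.4 0'
```

```text
time_s: 2.18
position: [432.5, 309.7, 393.8]
ee_rot: [0.54, 0.456, 0.54, -0.456]
force: [1.0, 0.1, 0.4]
grip_width: 0.499
```

```bash
python3 -m inch '4.2 -6.1 1.4 0 0 0 0; 4.2 -6.1 1.4 0 0 0 0; 4.2 -6.1 1.4 0 0 0 0; 4.2 -6.1 1.4 0 0 0 0; 4.2 -6.1 1.4 0 0 0 0; 4.2 -6.1 1.4 0 0 0 0; 4.2 -6.1 1.4 0 0 0 0; 4.2 -6.1 1.4 0 0 0 0; 4.2 -6.1 1.4 0 0 0 0;4.2 -6.1 1.4 0 0 0 0'
python3 - <<'E'
from h import *
mw=imaging.camera_model('wrist')
im=imaging.snapshot('wrist'); cv2.imwrite("pics/c_wrist.png",im[:,:,::-1])
np.save('c.npy',mw)
s=telemetry.get_obs(); print(s['joint_pos'].round(3),s['position'])
for q in "barrel_centre jaw_left_plate panel_left_top door_hinge door_top_edge cabinet".split():
    l=place_of('wrist',q); print(q,[(np.round(a['position'],1).tolist(),round(a['score'],2)) for a in l[:3]], [atz(mw,a['position'],{'barrel_centre':290,'cabinet':0,'jaw_left_plate':224,'panel_left_top':238}.get(q,235)).round(0) for a in l[:2]])
E
```

```text
time_s: 3.02
position: [600.6, 65.6, 449.5]
ee_rot: [0.54, 0.457, 0.54, -0.456]
force: [0.4, 0.2, -0.4]
grip_width: 0.501
[-0.554  0.296  0.513  1.286 -0.145  1.596  0.106] [600.14483501  66.93930429 449.37547579]
barrel_centre [([322.8, 214.1], 0.91), ([257.6, 359.9], 0.73)] [array([608.,  37., 290.]), array([ 565., -145.,  290.])]
jaw_left_plate [([322.7, 42.3], 0.63)] [array([581., 197., 224.])]
panel_left_top [([325.2, 55.6], 0.57), ([303.2, 368.7], 0.16)] [array([586., 183., 238.]), array([ 622., -196.,  238.])]
door_hinge [([249.3, 49.4], 0.58), ([321.8, 211.8], 0.44)] [array([510., 177., 235.]), array([610.,  21., 235.])]
door_top_edge [([166.2, 288.8], 0.9)] [array([ 439., -108.,  235.])]
cabinet [] []
```

View pics/c_wrist.png

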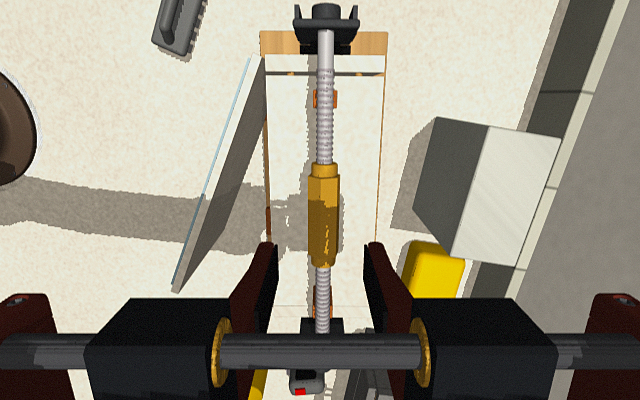

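```bash
python3 - <<'E'
from h import *
mw=np.load('c.npy',allow_pickle=True).item(); mt=imaging.camera_model('top'); ms=imaging.camera_model('scene')
P=dict(barrel=((285.6,172.6),(302.8,172.0),(322.8,214.1)),plate=((245.7,209.6),(252.6,184),(322.7,42.3)),ptop=((249.4,208.3),(255.9,181.5),(325.2,55.6)),hinge=((265.8,226.4),(257.9,205.7),(249.3,49.4)),edge=((351.1,201),(348.3,225),(166.2,288.8)))
for k,v in P.items():
    x,e=tri(list(zip((ms,mt,mw),v))); print(k,x.round(1),np.round(e,1), [proj(m,x).round(1)-np.array(p) for m,p in zip((ms,mt,mw),v)])
im=cv2.imread('pics/c_wrist.png')
cv2.imwrite('pics/d1.png',cv2.resize(im[150:285,255:390],None,fx=4,fy=4,interpolation=cv2.INTER_CUBIC))
cv2.imwrite('pics/d2.png',cv2.resize(im[0:120,240:400],None,fx=4.5,fy=4.5,interpolation=cv2.INTER_CUBIC))
E
```

```text
barrel [609.3  33.6 278.1] [3.4 2.8 0.7] [array([1. , 0.1]), array([-0.8, -0.4]), array([ 0.7, -0.1])]
plate [583.3 198.5 217. ] [6.3 4.6 2.6] [array([1.9, 0.2]), array([-1.4, -0.3]), array([ 2.5, -0.4])]
ptop [588.9 187.7 204.2] [2.9 3.7 3.5] [array([ 0.8, -0.4]), array([-0.6,  1. ]), array([ 3.2, -0.3])]
hinge [508.  176.6 216. ] [4.4 5.  2.3] [array([-1.2, -0.6]), array([0.2, 1.6]), array([1.2, 2.1])]
edge [ 439.9 -106.8  232.9] [6.8 7.6 2.7] [array([-0.8, -1.9]), array([0.3, 2.5]), array([ 1.5, -1.9])]
```

View pics/d1.png

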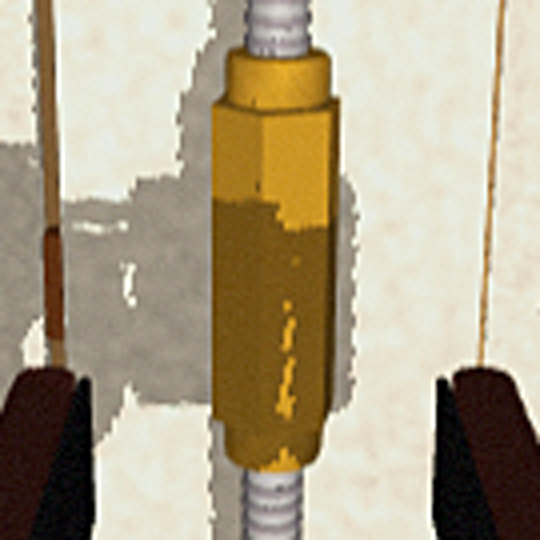

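View pics/d2.png

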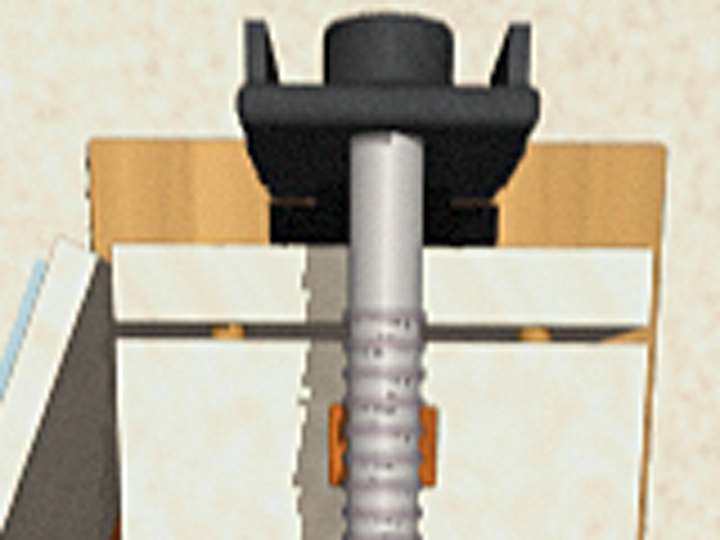

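```bash
python3 - <<'E'
from h import *
mw=np.load('c.npy',allow_pickle=True).item()
s=telemetry.get_obs(); print(rot(s['ee_rot']).as_matrix().round(3))
a=atz(mw,(326.0,40),290); b=atz(mw,(321.9,322),290); d=a-b; print(a,b,'yaw rod',np.degrees(np.arctan2(-d[0],d[1])))
# barrel ends hex: rows
for p in ((323.5,171),(322.5,258)): print(atz(mw,p,290))
# cabinet top front edge / back edge
g=lambda u,v:(240+u/4.5,v/4.5)
F=[atz(mw,g(118,345),238),atz(mw,(255+47/4,150+300/4),238)]; B=[atz(mw,g(646,345),238),atz(mw,(255+487/4,150+300/4),238)]
for n,(u,v) in (('F',F),('B',B)): d=u-v; print(n,u.round(1),v.round(1),np.degrees(np.arctan2(-d[0],d[1])))
# gap & panel
for n,p in dict(gap_in=g(200,340),gap_out=g(200,325),panel_out=g(200,245),rub_out=g(380,205)).items(): print(n,atz(mw,p,238).round(1))
E
```

```text
[[ 0.     0.986  0.169]
 [ 0.001  0.169 -0.986]
 [-1.     0.001 -0.001]]
[584.51032936 190.33456584 290.        ] [627.58042902 -83.94007228 290.        ] yaw rod 8.924433146375245
[601.35050102  79.50344243 290.        ]
[615.47859065  -9.03040209 290.        ]
F [530.5 154.3 238. ] [550.3  -4.  238. ] 7.138092382142843
B [646.9 173.9 238. ] [674.1  16.9 238. ] 9.849261648735672
gap_in [548.4 158.4 238. ]
gap_out [548.  161.5 238. ]
panel_out [545.8 177.8 238. ]
rub_out [583.4 192.3 238. ]
```

```bash
cat >> h.py <<'E'
YAW=8.9; B0=np.array([607.8,36,290.])
def cab(yaw=None):
    return R.from_euler('z',YAW if yaw is None else yaw,degrees=True)
def goal(theta,back=0,along=0,dz=0,dx=0,B=None):
    B=B0 if B is None else B
    C=cab()*R.from_euler('y',theta,degrees=True)
    # tool x=-z of C, y= x of C, z = x cross y = -y of C
    T=C*R.from_matrix(np.array([[0,0,-1.],[1,0,0],[0,-1,0]]).T)
    g=B+cab().apply([dx,along,dz])
    tcp=g+T.apply([19-back,0,0])
    return tcp,T
def delta(tcp,T):
    s=telemetry.get_obs(); m=rot(s['ee_rot'])
    d=(tcp-s['position'])/40; w=(T*m.inv()).as_rotvec(degrees=True)/5
    return ' '.join('%.2f'%v for v in (*d,*w))
def theta_now():
    s=telemetry.get_obs(); T=rot(s['ee_rot']); x=cab().inv().apply(T.apply([-1,0,0])); g=s['position']-T.apply([19,0,0])
    return np.degrees(np.arctan2(x[0],x[2])), cab().inv().apply(g-B0)
E
python3 - <<'E'
from h import *
print(delta(*goal(-10,back=80)));print(delta(*goal(-10)))
E
```

```text
-0.07 -0.82 -2.50 0.31 -1.97 -0.17
0.27 -0.76 -4.47 0.31 -1.97 -0.17
```

```bash
python3 -m inch '-0.07 -0.82 -2.5 0.31 -1.97 -0.17 0.2; -0.07 -0.82 -2.5 0.31 -1.97 -0.17 0.2; -0.07 -0.82 -2.5 0.31 -1.97 -0.17 0.2; -0.07 -0.82 -2.5 0.31 -1.97 -0.17 0.2; -0.07 -0.82 -2.5 0.31 -1.97 -0.17 0.2'
python3 - <<'E'
from h import *
mw=imaging.camera_model('wrist'); im=imaging.snapshot('wrist'); cv2.imwrite("pics/e_wrist.png",im[:,:,::-1])
print(theta_now(), proj(mw,B0))
l=place_of('wrist','barrel_centre'); print(l[:2]); 
print(delta(*goal(-10)))
E
```

```text
time_s: 3.78
position: [596.7, 34.7, 350.1]
ee_rot: [0.575, 0.504, 0.496, -0.411]
force: [0.5, 0.8, 0.8]
grip_width: 0.602
(np.float64(-10.093656701767351), array([-12.87872712,   0.79327889,  80.58281958])) [321.29302237 221.55872766]
[{'position': [318.8, 223.2], 'score': 0.67}]
0.30 0.02 -2.03 -0.01 0.04 -0.02
```

View pics/e_wrist.png

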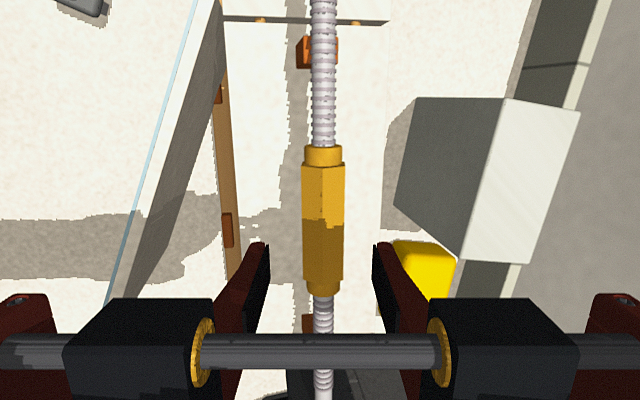

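```bash
python3 -m inch '0.15 0.01 -1.02 0 0 0 0.2; 0.3 0.02 -2.03 0 0 0 0.2; 0.3 0.02 -2.03 0 0 0 0.2; 0.3 0.02 -2.03 0 0 0 0.2; 0.3 0.02 -2.03 0 0 0 0.2'
python3 - <<'E'
from h import *
print(theta_now()); im=imaging.snapshot('wrist'); cv2.imwrite("pics/f_wrist.png",im[:,:,::-1])
E
```

```text
time_s: 4.3
position: [612.7, 36.7, 274.2]
ee_rot: [0.577, 0.506, 0.494, -0.409]
force: [0.2, 0.4, 0.2]
grip_width: 0.6
(np.float64(-10.348291744280571), array([ 1.53969108, -0.03835758,  2.9272976 ]))
```

View pics/f_wrist.png

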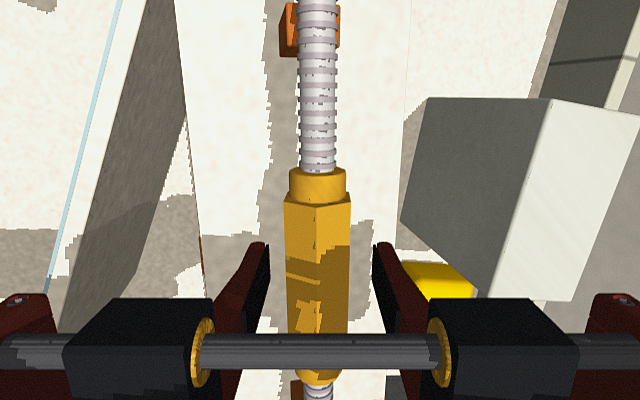

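```bash
python3 -m inch '0 0 0 0 0 0 -0.35; 0 0 0 0 0 0 -0.6; 0 0 0 0 0 0 -1; 0 0 0 0 0 0 -1; 0 0 0 0 0 0 -1;0 0 0 0 0 0 -1' 60
python3 - <<'E'
from h import *
s=telemetry.get_obs(); print(theta_now(),s['force'],s['moment'],s['grip_width']*88,s['joint_pos'].round(2)); im=imaging.snapshot('wrist'); cv2.imwrite("pics/g_wrist.png",im[:,:,::-1])
for t in (5,20,35,50): print(t,delta(*goal(t,along=-(t+10)/30,dz=2.5,dx=1.0)))
E
```

```text
time_s: 4.85
position: [611.3, 36.2, 275.0]
ee_rot: [0.576, 0.506, 0.495, -0.409]
force: [-8.9, -0.6, 7.2]
grip_width: 0.317
(np.float64(-10.272882981208717), array([ 0.11357434, -0.34839316,  3.72774488])) [-8.93035103 -0.55926565  7.15746523] [-0.20356875  1.60105778  0.03469091] 27.91314741288318 [-0.54  0.25  0.5   1.75 -0.16  1.    0.17]
5 -0.10 -0.02 -0.04 -0.48 3.02 -0.02
20 -0.22 -0.05 -0.01 -0.95 5.98 -0.01
35 -0.33 -0.08 0.05 -1.42 8.94 -0.01
50 -0.42 -0.11 0.13 -1.88 11.91 -0.01
```

View pics/g_wrist.png

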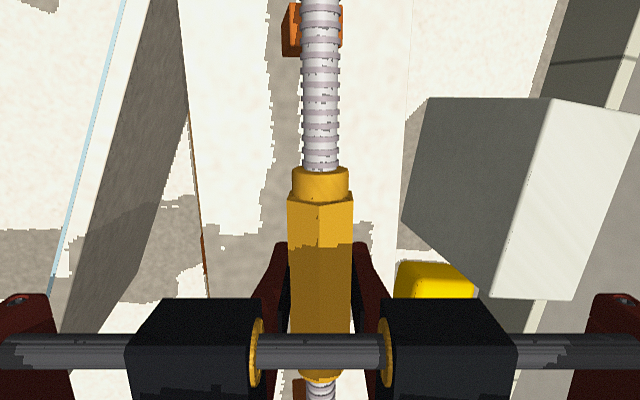

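```bash
python3 - <<'E'
from h import *
for t in (5,20): print(t,delta(*goal(t,along=-.35-(t+10)/30,dz=3.0,dx=0.1)))
E
python3 -m inch '-0.06 -0.01 -0.03 -0.24 1.5 0 -1; -0.12 -0.02 -0.03 -0.48 3 0 -1;-0.12 -0.02 -0.03 -0.48 3 0 -1; -0.12 -0.02 -0.03 -0.48 3 0 -1'
python3 - <<'E'
from h import *
s=telemetry.get_obs(); print(theta_now(),s['force'],s['moment'],s['grip_width']*88,s['joint_pos'].round(2))
T=rot(s['ee_rot']); print(T.inv().apply(s['force']),T.inv().apply(s['moment']))
for t in (20,35,50): print(t,delta(*goal(t,along=-.35-(t+10)/30,dz=3.0,dx=0.1)))
E
```

```text
5 -0.12 -0.03 -0.02 -0.48 3.02 -0.02
20 -0.24 -0.06 0.00 -0.95 5.98 -0.01
time_s: 5.23
position: [607.3, 35.1, 274.7]
ee_rot: [0.517, 0.435, 0.557, -0.483]
force: [-2.6, -0.3, 8.1]
grip_width: 0.316
(np.float64(5.096617270123858), array([ 1.0286375 , -0.75179085,  3.58147283])) [-2.61077234 -0.29955214  8.13477146] [-0.00937098  0.99499748 -0.14052534] 27.80247298388597 [-0.49  0.43  0.51  1.52 -0.19  1.34  0.2 ]
[-7.86943172 -3.33786339 -0.10527477] [ 0.12640187  0.15748191 -0.98441719]
20 -0.14 -0.04 0.01 -0.46 2.95 -0.01
35 -0.25 -0.07 0.07 -0.92 5.91 -0.01
50 -0.33 -0.09 0.15 -1.39 8.87 -0.01
```

```bash
cat >> h.py <<'E'
def rep():
    s=telemetry.get_obs(); T=rot(s['ee_rot']); t,g=theta_now()
    print('t%.2f th %.1f g'%(s['time_s'],t),g.round(1),'F',T.inv().apply(s['force']).round(1),'M',T.inv().apply(s['moment']).round(2),'w%.1f'%(s['grip_width']*88),'q',s['joint_pos'].round(2),'tau',s['tau'].round(1))
E
python3 -m inch '-0.09 -0.02 -0.01 -0.23 1.5 0 -1; -0.16 -0.04 -0.01 -0.46 2.95 0 -1; -0.16 -0.04 -0.01 -0.46 2.95 0 -1;-0.16 -0.04 -0.01 -0.46 2.95 0 -1'
python3 - <<'E'
from h import *
rep()
for t in (35,50): print(t,delta(*goal(t,along=-.35-(t+10)/30,dz=3.0,dx=0.1)))
imaging.snapshot('wrist'); im=imaging.snapshot('wrist'); cv2.imwrite("pics/h_wrist.png",im[:,:,::-1])
E
```

```text
time_s: 5.57
position: [602.9, 34.2, 274.4]
ee_rot: [0.45, 0.358, 0.609, -0.546]
force: [3.9, 2.3, 3.8]
grip_width: 0.312
t5.57 th 20.0 g [ 1.4 -1.   2.2] F [-5.   2.6 -1.6] M [-0.1   0.28  0.59] w27.5 q [-0.43  0.6   0.5   1.3  -0.21  1.65  0.21] tau [  1.2 -61.3   9.3 -25.9   1.1   2.7  -0. ]
35 -0.14 -0.04 0.08 -0.45 2.96 -0.03
50 -0.22 -0.07 0.16 -0.92 5.92 -0.03
```

View pics/h_wrist.png

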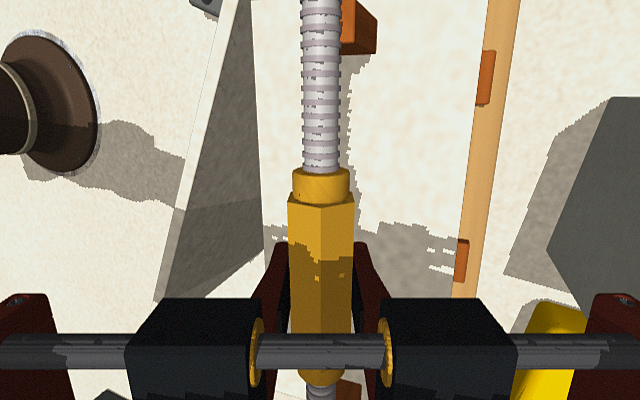

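```bash
python3 - <<'E'
from h import *
for t in (27,): print(t,delta(*goal(t,along=-1.0-(t-20)/30,dz=2.2,dx=0.8)))
E
python3 -m inch '-0.06 0 0 -0.21 1.38 0 -1;-0.06 0 0 -0.21 1.38 0 -1;-0.06 0 0 -0.21 1.38 0 -1'
python3 - <<'E'
from h import *
rep()
E
```

```text
27 -0.07 -0.02 0.02 -0.22 1.42 -0.02
time_s: 5.92
position: [600.0, 33.9, 273.2]
ee_rot: [0.415, 0.32, 0.63, -0.573]
force: [-4.2, 0.1, -2.7]
grip_width: 0.317
t5.92 th 27.2 g [ 0.6 -0.9  0.1] F [ 4.3 -2.4 -0.7] M [-0.07 -0.01 -0.4 ] w27.9 q [-0.41  0.69  0.49  1.2  -0.21  1.79  0.22] tau [ -0.6 -71.    9.7 -30.6   0.3   1.4  -0. ]
```

```bash
python3 -m inch '0 0 0 0 0 0 0.1;0 0 0 0 0 0 0.1;0 0 0 0 0 0 0.1'
python3 - <<'E'
from h import *
rep()
for t in (0,-32.8): print(t,delta(*goal(t,along=-1.2,dz=1,dx=0.8)))
E
```

```text
time_s: 6.17
position: [600.1, 34.0, 273.3]
ee_rot: [0.415, 0.32, 0.63, -0.573]
force: [-0.5, 0.9, 0.2]
grip_width: 0.503
t6.17 th 27.1 g [ 0.8 -0.8  0.2] F [-0.  -0.4 -1. ] M [ 0.02 -0.03  0.4 ] w44.2 q [-0.4   0.69  0.49  1.2  -0.21  1.79  0.22] tau [  0.1 -71.3   9.7 -27.5   0.4   2.2   0. ]
0 0.22 0.02 -0.03 0.85 -5.36 -0.02
-32.8 0.47 0.06 0.04 1.87 -11.84 -0.02
```

```bash
python3 -m inch '0.1 0.01 -0.02 0.4 -2.6 0 0.1;0.22 0.02 -0.03 0.85 -5.36 0 0.1;0.22 0.02 -0.03 0.85 -5.36 0 0.1;0.22 0.02 -0.03 0.85 -5.36 0 0.1;0.22 0.02 -0.03 0.85 -5.36 0 0.1;0.22 0.02 -0.03 0.85 -5.36 0 0.1'
python3 - <<'E'
from h import *
rep()
for t in (-32.8,): print(t,delta(*goal(t,along=-1.2,dz=1,dx=0.8)))
E
```

```text
time_s: 6.67
position: [607.9, 35.0, 273.9]
ee_rot: [0.538, 0.46, 0.538, -0.458]
force: [-0.1, -0.6, 0.4]
grip_width: 0.549
t6.67 th -0.1 g [-0.1 -1.   2.9] F [-0.4 -0.2  0.6] M [-0.01 -0.03 -0.03] w48.3 q [-0.51  0.37  0.51  1.6  -0.19  1.23  0.19] tau [  0.6 -53.5   7.  -27.8   0.1  -0.5  -0. ]
-32.8 0.28 0.04 0.03 1.00 -6.47 -0.03
```

```bash
python3 -m inch '0.08 0 0 0.31 -2 0 0.1;0.16 0.02 0.02 0.6 -4 0 0.1;0.28 0.04 0.03 1 -6.47 -0.03 0.1;0.28 0.04 0.03 1 -6.47 -0.03 0.1;0.28 0.04 0.03 1 -6.47 -0.03 0.1;0.28 0.04 0.03 1 -6.47 -0.03 0.1;0.28 0.04 0.03 1 -6.47 -0.03 0.1'
python3 - <<'E'
from h import *
rep()
im=imaging.snapshot('wrist'); cv2.imwrite("pics/i_wrist.png",im[:,:,::-1])
for t in (-32.8,): print(t,delta(*goal(t,along=-1.2,dz=1,dx=0.8)))
E
```

```text
time_s: 7.25
position: [619.4, 37.0, 275.3]
ee_rot: [0.645, 0.592, 0.386, -0.29]
force: [0.6, -0.3, 0.6]
grip_width: 0.549
t7.25 th -32.6 g [ 1.4 -0.8  1.3] F [-0.2  0.8  0.4] M [-0.04 -0.05 -0.51] w48.3 q [-0.6   0.06  0.5   2.07 -0.12  0.45  0.14] tau [  0.3 -30.8   1.3 -27.4  -0.1  -2.9  -0.1]
-32.8 -0.04 -0.01 -0.02 0.01 -0.02 -0.00
```

View pics/i_wrist.png

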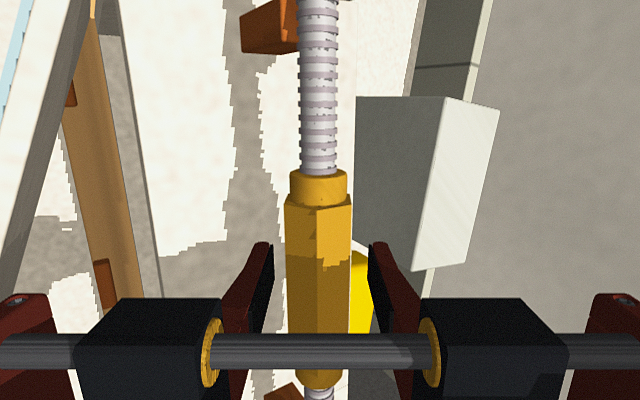

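```bash
python3 -m inch '-0.04 -0.01 -0.02 0 0 0 -0.3; -0.04 -0.01 -0.02 0 0 0 -0.6; -0.04 -0.01 -0.02 0 0 0 -1; -0.04 -0.01 -0.02 0 0 0 -1;-0.04 -0.01 -0.02 0 0 0 -1'
python3 - <<'E'
from h import *
rep()
for t in (-20,-5,10,27.3): print(t,delta(*goal(t,along=-1-(t+32.6)/30,dz=1,dx=0.8)))
E
```

```text
time_s: 7.72
position: [618.6, 36.7, 274.4]
ee_rot: [0.645, 0.592, 0.387, -0.291]
force: [-0.5, -0.2, -3.4]
grip_width: 0.317
t7.72 th -32.6 g [ 0.5 -1.   0.4] F [ 2.6 -2.3  0.2] M [-0.09 -0.02 -0.82] w27.9 q [-0.6   0.06  0.5   2.08 -0.12  0.45  0.14] tau [  0.  -31.1   1.  -31.6  -0.3  -3.   -0.1]
-20 -0.08 -0.02 -0.03 -0.38 2.49 -0.00
-5 -0.20 -0.06 -0.06 -0.84 5.45 -0.01
10 -0.32 -0.09 -0.05 -1.31 8.42 -0.01
27.3 -0.45 -0.12 -0.01 -1.84 11.83 -0.01
```

```bash
python3 -m inch '-0.04 -0.01 -0.015 -0.19 1.25 0 -1; -0.08 -0.02 -0.03 -0.38 2.49 0 -1;-0.12 -0.03 -0.04 -0.53 3.5 0 -1'
python3 - <<'E'
from h import *
rep()
for t in (-5,10,27.3): print(t,delta(*goal(t,along=-1-(t+32.6)/30,dz=1,dx=0.8)))
E
```

```text
time_s: 7.97
position: [613.3, 35.3, 272.1]
ee_rot: [0.591, 0.524, 0.475, -0.388]
force: [3.6, -0.7, -11.9]
grip_width: 0.315
t7.97 th -14.5 g [ 0.6 -1.5  0.5] F [12.4  0.4  1.2] M [ 0.02 -0.65  0.25] w27.7 q [-0.57  0.21  0.52  1.81 -0.16  0.89  0.17] tau [ -2.  -48.5   3.1 -30.   -0.5  -3.2  -0.3]
-5 -0.07 -0.02 -0.00 -0.29 1.88 -0.01
10 -0.19 -0.05 0.00 -0.76 4.85 -0.01
27.3 -0.32 -0.09 0.05 -1.29 8.26 -0.01
```

```bash
python3 -m inch '-0.07 -0.02 -0.02 -0.3 1.9 0 -1; -0.13 -0.035 -0.02 -0.53 3.4 0 -1;-0.19 -0.05 -0.02 -0.76 4.85 0 -1'
python3 - <<'E'
from h import *
rep()
for t in (20,27.3): print(t,delta(*goal(t,along=-1-(t+32.6)/30,dz=0.5,dx=0.8)))
E
```

```text
time_s: 8.22
position: [606.6, 33.7, 271.7]
ee_rot: [0.509, 0.427, 0.564, -0.49]
force: [3.9, -1.4, -9.8]
grip_width: 0.315
t8.22 th 6.8 g [ 0.7 -2.   0.5] F [9.3 4.8 2. ] M [ 0.01 -0.48  1.47] w27.7 q [-0.49  0.45  0.52  1.5  -0.2   1.37  0.21] tau [ -2.  -64.6   7.6 -24.    0.1  -1.1  -0.2]
20 -0.10 -0.03 0.02 -0.41 2.61 -0.02
27.3 -0.15 -0.05 0.05 -0.64 4.05 -0.02
```

```bash
python3 - <<'E'
from h import *
rep()
for n in("scene","top"):
    im=imaging.snapshot(n); cv2.imwrite(f"pics/j_{n}.png",im[:,:,::-1])
rep()
a=cv2.imread('pics/j_top.png')[140:230,230:380]; b=cv2.imread('pics/j_scene.png')[150:250,210:370]
cv2.imwrite('pics/j.png',np.vstack([cv2.resize(a,(750,300 if 0 else 290),interpolation=cv2.INTER_CUBIC),cv2.resize(b,(750,300),interpolation=cv2.INTER_CUBIC)]))
E
```

```text
t8.22 th 6.8 g [ 0.7 -2.   0.5] F [9.3 4.8 2. ] M [ 0.01 -0.48  1.47] w27.7 q [-0.49  0.45  0.52  1.5  -0.2   1.37  0.21] tau [ -2.  -64.6   7.6 -24.    0.1  -1.1  -0.2]
t8.32 th 7.3 g [ 0.6 -1.6 -1. ] F [-7.5 -7.7 -3.4] M [ 0.01  0.94 -1.65] w27.7 q [-0.49  0.46  0.52  1.49 -0.2   1.38  0.21] tau [  2.1 -45.7   8.5 -31.7   1.1  -1.2   0.3]
```

View pics/j.png

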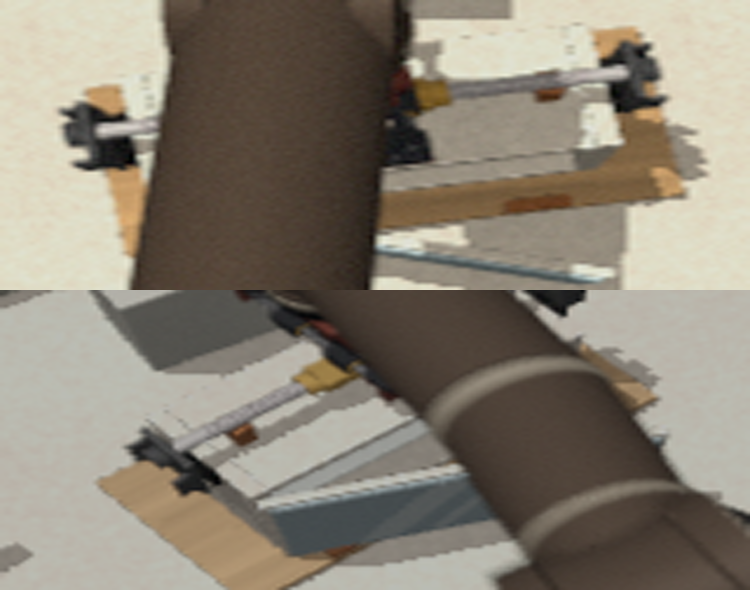

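```bash
python3 - <<'E'
import cv2,numpy as np
a=cv2.imread('pics/a_scene.png')[175:235,225:300]; b=cv2.imread('pics/j_scene.png')[175:235,225:300]
cv2.imwrite('pics/j2.png',np.hstack([cv2.resize(x,(390,312),interpolation=cv2.INTER_NEAREST) for x in(a,b)]))
E
```

```text
(no output)
```

View pics/j2.png

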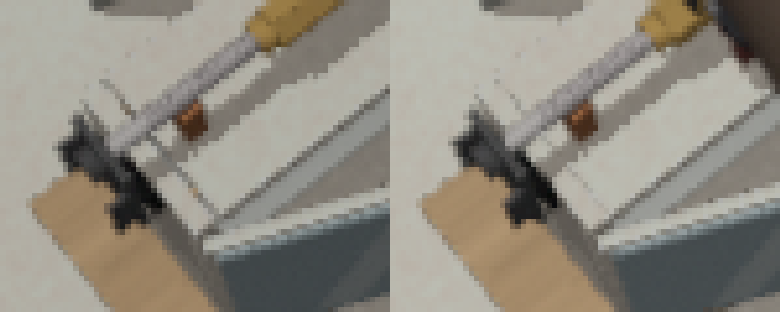

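```bash
python3 -m inch '-0.012 -0.003 0.02 -0.05 0.3 0 -1; -0.024 -0.006 0.02 -0.09 0.6 0 -1; -0.036 -0.009 0.02 -0.14 0.9 0 -1; -0.049 -0.012 0.02 -0.19 1.2 0 -1'
python3 - <<'E'
from h import *
rep()
E
python3 -m inch '-0.012 -0.003 0.003 -0.05 0.3 0 -1'; python3 - <<'E'
from h import *
rep()
E
```

```text
time_s: 8.65
position: [604.1, 33.8, 270.6]
ee_rot: [0.481, 0.393, 0.587, -0.519]
force: [-3.1, 0.8, 0.1]
grip_width: 0.315
t8.65 th 13.4 g [ 0.5 -1.6 -0.9] F [ 0.6 -2.8 -1.3] M [ 0.07  0.1  -0.02] w27.7 q [-0.47  0.53  0.52  1.4  -0.21  1.51  0.22] tau [ -0.5 -62.5   8.6 -28.8   0.3  -0.2   0. ]
time_s: 8.73
position: [603.6, 33.7, 270.7]
ee_rot: [0.474, 0.384, 0.593, -0.526]
force: [-3.7, -0.6, 3.2]
grip_width: 0.316
t8.73 th 15.0 g [ 0.4 -1.6 -0.9] F [-2.1 -4.4 -0. ] M [ 0.09  0.01 -0.1 ] w27.8 q [-0.46  0.55  0.52  1.38 -0.21  1.54  0.22] tau [ -0.8 -62.6   8.3 -27.6   0.1  -0.1   0. ]
```

```bash
python3 -m inch '-0.024 -0.007 0.003 -0.05 0.3 0 -1;-0.036 -0.01 0.004 -0.09 0.6 0 -1'; python3 - <<'E'
from h import *
rep()
E
python3 -m inch '-0.02 -0.005 0.003 -0.05 0.3 0 -1;-0.032 -0.008 0.004 -0.09 0.6 0 -1'; python3 - <<'E'
from h import *
rep()
E
```

```text
time_s: 8.9
position: [602.6, 33.5, 271.0]
ee_rot: [0.459, 0.369, 0.603, -0.538]
force: [-1.4, 0.3, 1.6]
grip_width: 0.315
t8.90 th 18.1 g [ 0.4 -1.7 -0.9] F [-1.1 -1.8 -0.5] M [0.08 0.08 0.23] w27.7 q [-0.45  0.58  0.51  1.33 -0.21  1.61  0.22] tau [ -0.4 -64.9   9.  -26.9   0.5   0.6   0. ]
time_s: 9.07
position: [601.6, 33.3, 271.4]
ee_rot: [0.445, 0.352, 0.613, -0.55]
force: [-3.1, 0.1, 2.6]
grip_width: 0.317
t9.07 th 21.1 g [ 0.3 -1.7 -0.9] F [-1.4 -3.8 -0.6] M [0.11 0.14 0.15] w27.9 q [-0.44  0.62  0.51  1.29 -0.22  1.67  0.22] tau [ -0.5 -66.8   9.2 -26.7   0.4   0.6   0.1]
```

```bash
python3 -m inch '-0.02 -0.005 0.003 -0.05 0.3 0 -1;-0.032 -0.008 0.006 -0.09 0.6 0 -1'; python3 - <<'E'
from h import *
rep()
E
python3 -m inch '-0.02 -0.005 0.003 -0.05 0.3 0 -1;-0.032 -0.008 0.006 -0.09 0.6 0 -1'; python3 - <<'E'
from h import *
rep()
im=imaging.snapshot('scene'); cv2.imwrite("pics/k_scene.png",im[:,:,::-1])
rep()
a=cv2.imread('pics/j_scene.png')[175:235,225:300]; b=im[175:235,225:300,::-1]
cv2.imwrite('pics/k2.png',np.hstack([cv2.resize(x,(390,312),interpolation=cv2.INTER_NEAREST) for x in(a,b)]))
E
```

```text
time_s: 9.23
position: [600.6, 33.1, 271.8]
ee_rot: [0.43, 0.336, 0.622, -0.561]
force: [-1.5, 0.1, 2.7]
grip_width: 0.315
t9.23 th 24.2 g [ 0.2 -1.7 -0.8] F [-1.9 -2.4 -0.4] M [0.05 0.1  0.23] w27.8 q [-0.42  0.66  0.51  1.24 -0.22  1.73  0.23] tau [ -0.4 -69.2   9.5 -26.5   0.5   0.9   0.1]
time_s: 9.4
position: [599.7, 32.9, 272.3]
ee_rot: [0.415, 0.319, 0.631, -0.573]
force: [-1.7, 0.4, 3.4]
grip_width: 0.315
t9.40 th 27.2 g [ 0.2 -1.8 -0.8] F [-2.3 -3.  -0.6] M [0.17 0.05 0.26] w27.7 q [-0.41  0.69  0.5   1.2  -0.22  1.79  0.23] tau [ -0.4 -70.9   9.8 -26.1   0.5   1.    0.1]
t9.45 th 27.4 g [ 0.2 -1.8 -0.9] F [-3.2 -6.5 -0.9] M [ 0.16  0.31 -0.61] w27.5 q [-0.41  0.69  0.5   1.2  -0.22  1.79  0.23] tau [  1.2 -65.3   9.1 -24.2   0.    0.3   0.1]
```

View pics/k2.png

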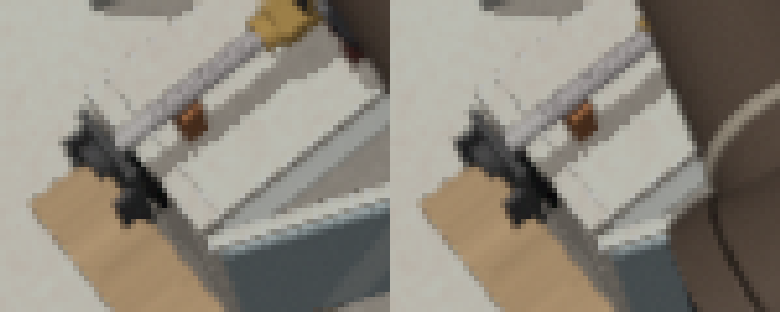

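```bash
python3 -m inch '0 0 0 0 0 0 0.1;0 0 0 0 0 0 0.1;0 0 0 0 0 0 0.1'
python3 - <<'E'
from h import *
rep()
for t,b,a in ((0,0,-2),(-10,100,30)): print(t,delta(*goal(t,along=a,back=b,dz=0,dx=0.2)))
E
```

```text
time_s: 9.7
position: [599.9, 33.0, 271.9]
ee_rot: [0.415, 0.319, 0.631, -0.573]
force: [0.6, 0.1, -0.5]
grip_width: 0.502
t9.70 th 27.3 g [ 0.5 -1.7 -1.2] F [0.1 0.7 0. ] M [ 0.04 -0.08  0.36] w44.2 q [-0.41  0.69  0.5   1.2  -0.22  1.79  0.23] tau [  0.  -72.   10.  -27.6   0.4   2.2   0. ]
0 0.21 0.03 -0.02 0.86 -5.40 -0.04
-10 -0.26 0.76 2.45 1.17 -7.37 -0.04
```

```bash
python3 -m inch '0.07 0 0 0.29 -1.8 0 0.1;0.14 0.01 -0.01 0.57 -3.6 0 0.1;0.21 0.03 -0.02 0.86 -5.4 0 0.1;0.21 0.03 0.3 0.86 -5.4 0 0.1;0.0 0.3 1.3 1.1 -6.5 0 0.1;-0.26 0.76 2.45 1.17 -7.37 -0.04 0.1;-0.26 0.76 2.45 1.17 -7.37 -0.04 0.1;-0.26 0.76 2.45 1.17 -7.37 -0.04 0.1;-0.26 0.76 2.45 1.17 -7.37 -0.04 0.1;-0.26 0.76 2.45 1.17 -7.37 -0.04 0.1'
python3 - <<'E'
from h import *
rep()
im=imaging.snapshot('wrist'); cv2.imwrite("pics/l_wrist.png",im[:,:,::-1]); np.save('l.npy',imaging.camera_model('wrist'))
cv2.imwrite("pics/l2.png",cv2.resize(im[0:130,200:420,::-1],None,fx=3.5,fy=3.5,interpolation=cv2.INTER_CUBIC))
E
```

```text
time_s: 10.53
position: [589.3, 63.2, 368.3]
ee_rot: [0.575, 0.504, 0.496, -0.412]
force: [0.5, -0.7, 0.4]
grip_width: 0.549
t10.53 th -9.8 g [-17.3  29.8  97. ] F [-0.3  0.5  0.7] M [-0.04 -0.05 -0.23] w48.3 q [-0.65  0.16  0.53  1.63 -0.09  1.2   0.06] tau [ -0.2 -40.6   3.  -32.9  -0.1  -0.8  -0. ]
```

View pics/l_wrist.png

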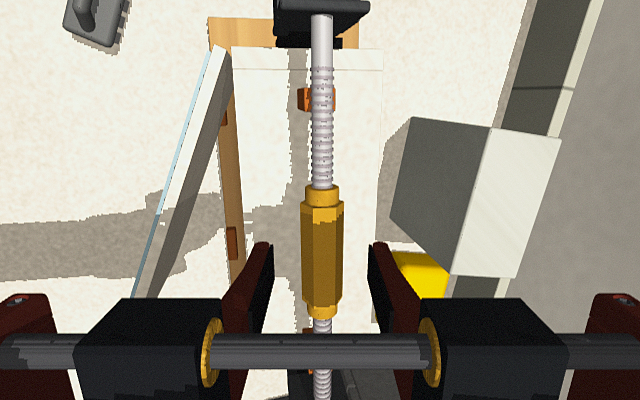

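View pics/l2.png

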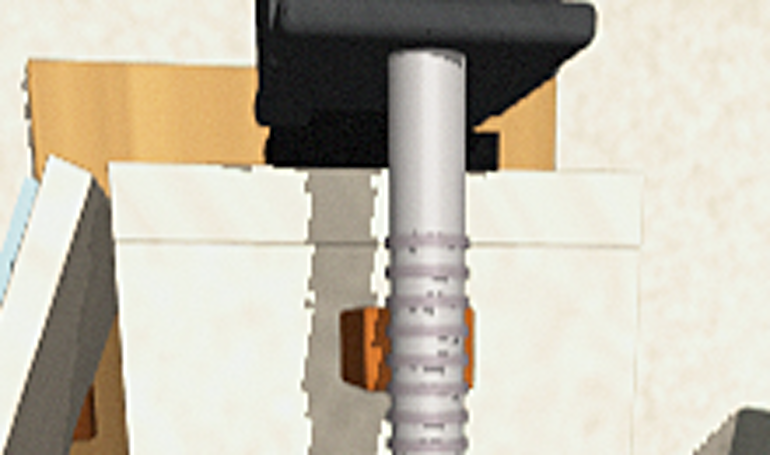

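```bash
python3 - <<'E'
from h import *
for t,b,a in ((-32.7,70,-2),(-32.7,0,-2)): print(t,delta(*goal(t,along=a,back=b,dz=-0.3,dx=0.2)))
E
```

```text
-32.7 -0.21 -0.83 -0.88 0.72 -4.52 0.01
-32.7 0.73 -0.68 -2.35 0.72 -4.52 0.01
```

```bash
python3 -m inch '-0.21 -0.83 -0.6 0.36 -2.3 0 0.1;-0.21 -0.83 -0.88 0.72 -4.52 0.01 0.1;-0.21 -0.83 -0.88 0.72 -4.52 0.01 0.1;-0.21 -0.83 -0.88 0.72 -4.52 0.01 0.1;-0.21 -0.83 -0.88 0.72 -4.52 0.01 0.1;0.26 -0.75 -1.62 0.72 -4.52 0.01 0.1;0.73 -0.68 -2.35 0.72 -4.52 0.01 0.1;0.73 -0.68 -2.35 0.72 -4.52 0.01 0.1;0.73 -0.68 -2.35 0.72 -4.52 0.01 0.1'
python3 - <<'E'
from h import *
rep()
im=imaging.snapshot('wrist'); cv2.imwrite("pics/m_wrist.png",im[:,:,::-1])
print(delta(*goal(-32.7,along=-2,dz=-.3,dx=.2)))
E
```

```text
time_s: 11.33
position: [618.8, 35.6, 270.7]
ee_rot: [0.645, 0.59, 0.388, -0.293]
force: [0.0, -0.7, 1.4]
grip_width: 0.546
t11.33 th -32.3 g [ 0.7 -2.1 -3.2] F [-1.3  0.7  0.7] M [-0.04 -0.03 -0.56] w48.0 q [-0.66  0.07  0.56  2.08 -0.14  0.45  0.16] tau [ -0.4 -26.3   1.  -28.9  -0.9  -2.8   0.6]
-0.02 0.01 0.03 0.03 -0.05 0.01
```

View pics/m_wrist.png

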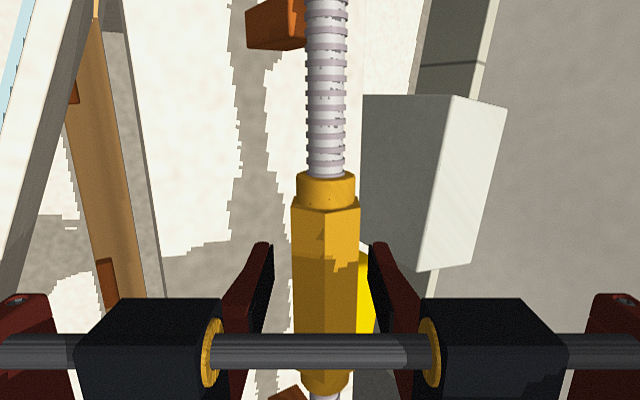

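```bash
python3 -m inch '0 0.01 0.06 0.03 -0.05 0 0.1; 0 0.01 0.07 0.03 -0.05 0 0;0 0.01 0.07 0.03 -0.05 0 -0.3; 0 0.01 0.07 0.03 -0.05 0 -0.6;0 0.01 0.07 0.03 -0.05 0 -1;0 0.01 0.07 0.03 -0.05 0 -1;0 0.01 0.07 0.03 -0.05 0 -1'
python3 - <<'E'
from h import *
rep()
for t in(-25,-20,-15,-10): print(t,delta(*goal(t,along=-2-(t+32)/30,dz=-.3,dx=.2)))
E
```

```text
time_s: 11.97
position: [618.1, 35.6, 275.6]
ee_rot: [0.645, 0.592, 0.386, -0.29]
force: [-7.4, -1.3, 3.8]
grip_width: 0.316
t11.97 th -32.7 g [-0.2 -1.9  1.6] F [-7.2 -4.3  0.1] M [-0.09 -0.06 -1.21] w27.8 q [-0.66  0.06  0.56  2.08 -0.14  0.45  0.16] tau [ -0.3 -26.    0.8 -31.2  -0.3  -3.7  -0.1]
-25 -0.05 -0.01 -0.08 -0.24 1.51 0.01
-20 -0.08 -0.02 -0.09 -0.40 2.50 0.01
-15 -0.12 -0.03 -0.11 -0.55 3.49 0.01
-10 -0.16 -0.05 -0.11 -0.71 4.48 0.01
```

```bash
python3 -m inch '-0.02 -0.002 -0.01 -0.05 0.3 0 -1;-0.03 -0.005 -0.02 -0.09 0.6 0 -1;-0.04 -0.007 -0.026 -0.14 0.9 0 -1;-0.05 -0.01 -0.032 -0.19 1.2 0 -1;-0.06 -0.012 -0.038 -0.23 1.5 0 -1'; python3 - <<'E'
from h import *
rep()
E
python3 -m inch '-0.01 -0.002 -0.004 -0.03 0.2 0 -1;-0.02 -0.005 -0.008 -0.06 0.4 0 -1'; python3 - <<'E'
from h import *
rep()
E
```

```text
time_s: 12.38
position: [616.0, 35.2, 274.6]
ee_rot: [0.624, 0.566, 0.425, -0.332]
force: [3.3, -0.6, -3.9]
grip_width: 0.313
t12.38 th -25.1 g [-0.1 -2.   1.8] F [4.9 1.3 1.2] M [-0.07 -0.2   0.43] w27.5 q [-0.65  0.12  0.57  1.97 -0.15  0.64  0.17] tau [ -0.4 -34.8   2.  -29.2  -0.2  -1.8  -0.2]
time_s: 12.55
position: [615.4, 35.1, 274.4]
ee_rot: [0.618, 0.558, 0.435, -0.343]
force: [4.8, 1.5, -6.4]
grip_width: 0.315
t12.55 th -23.1 g [-0.1 -2.1  1.8] F [ 7.8  2.1 -0.8] M [-0.06 -0.12  0.67] w27.8 q [-0.64  0.13  0.57  1.94 -0.16  0.69  0.17] tau [ -0.1 -37.2   2.7 -30.1  -0.2  -0.9  -0.1]
```

```bash
python3 -m inch '-0.01 -0.002 -0.004 -0.03 0.2 0 -1;-0.02 -0.005 -0.008 -0.06 0.4 0 -1'; python3 - <<'E'
from h import *
rep()
E
python3 -m inch '-0.01 -0.002 -0.004 -0.03 0.2 0 -1;-0.02 -0.005 -0.008 -0.06 0.4 0 -1'; python3 - <<'E'
from h import *
rep()
E
```

```text
time_s: 12.72
position: [614.9, 35.0, 274.1]
ee_rot: [0.612, 0.55, 0.445, -0.354]
force: [6.1, 0.4, -8.3]
grip_width: 0.312
t12.72 th -21.0 g [ 0.  -2.1  1.9] F [9.9 2.7 0.6] M [-0.06 -0.16  0.75] w27.4 q [-0.64  0.15  0.58  1.91 -0.16  0.74  0.18] tau [ -0.1 -39.    3.1 -29.9  -0.2  -0.6  -0.1]
time_s: 12.88
position: [614.3, 34.9, 273.9]
ee_rot: [0.605, 0.542, 0.454, -0.365]
force: [5.5, 0.3, -6.8]
grip_width: 0.316
t12.88 th -19.0 g [ 0.1 -2.1  1.9] F [8.3 3.  0.5] M [-0.07 -0.19  0.93] w27.8 q [-0.63  0.17  0.58  1.88 -0.17  0.79  0.18] tau [ -0.1 -40.2   3.5 -29.9  -0.1  -0.4  -0.1]
```

```bash
python3 -m inch '0 0 0 0 0 0 0.1;0 0 0 0 0 0 0.2;0 0 0 0 0 0 0.2'
python3 - <<'E'
from h import *
rep()
print(delta(*goal(-19,back=100,along=28,dx=0,dz=0)))
E
```

```text
time_s: 13.13
position: [614.1, 34.8, 274.1]
ee_rot: [0.605, 0.542, 0.454, -0.365]
force: [0.2, 0.2, 1.3]
grip_width: 0.504
t13.13 th -19.0 g [-0.2 -2.2  2.1] F [-1.1  0.6 -0.1] M [-0.08 -0.06 -0.33] w44.4 q [-0.63  0.17  0.58  1.88 -0.17  0.79  0.18] tau [ -0.1 -36.2   3.2 -30.5  -0.3  -1.5  -0. ]
-0.92 0.62 2.31 -0.01 -0.01 0.00
```

```bash
python3 -m inch '-0.3 0.05 0.78 0 0 0 0.2;-0.6 0.1 1.55 0 0 0 0.2;-0.92 0.62 2.31 0 0 0 0.2;-0.92 0.62 2.31 0 0 0 0.2;-0.92 0.62 2.31 0 0 0 0.2;-0.92 0.62 2.31 0 0 0 0.2'
python3 - <<'E'
from h import *
rep()
im=imaging.snapshot('wrist'); cv2.imwrite("pics/n_wrist.png",im[:,:,::-1]); mw=imaging.camera_model('wrist')
cv2.imwrite("pics/n2.png",cv2.resize(im[0:130,200:420,::-1],None,fx=3.5,fy=3.5,interpolation=cv2.INTER_CUBIC))
C=cab()
org=B0-[0,0,290]
for q,z in (('door_hinge',235),('door_top_edge',235),('panel_left_top',238)):
    for a in place_of('wrist',q)[:1]:
        X=atz(mw,a['position'],z); print(q,np.round(a['position'],1),X.round(1),C.inv().apply(X-org).round(1),a['score'])
for n,X in (('hinge',(509,176.6,235)),('edge',(440,-107,235))): print(n,C.inv().apply(np.array(X)-org).round(1))
E
```

```text
time_s: 13.63
position: [576.9, 59.5, 366.2]
ee_rot: [0.605, 0.542, 0.455, -0.364]
force: [0.9, 0.1, -0.9]
grip_width: 0.6
t13.63 th -19.0 g [-33.1  28.   94.2] F [1.2 0.5 0.1] M [ 0.02 -0.07 -0.29] w52.8 q [-0.74  0.02  0.56  1.81 -0.    0.99 -0.02] tau [ -0.5 -29.1  -0.  -33.7  -0.   -1.6  -0.1]
door_hinge [195.6  37.1] [510.5 170.8 235. ] [-75.2 148.2 235. ] 0.93
panel_left_top [298.7  45.8] [584.4 179.2 238. ] [ -1.  145.1 238. ] 0.76
hinge [-75.9 154.2 235. ]
edge [-187.9 -115.3  235. ]
```

View pics/n_wrist.png

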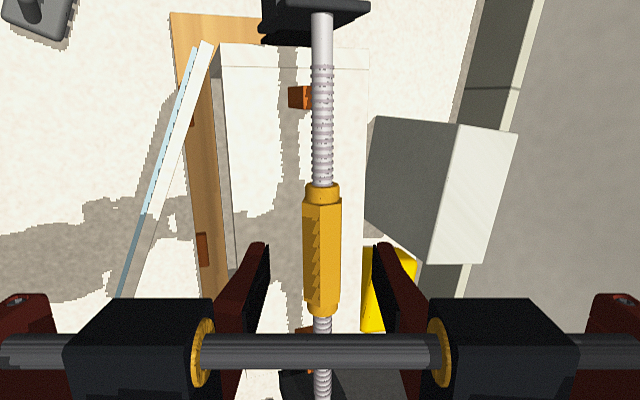

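View pics/n2.png

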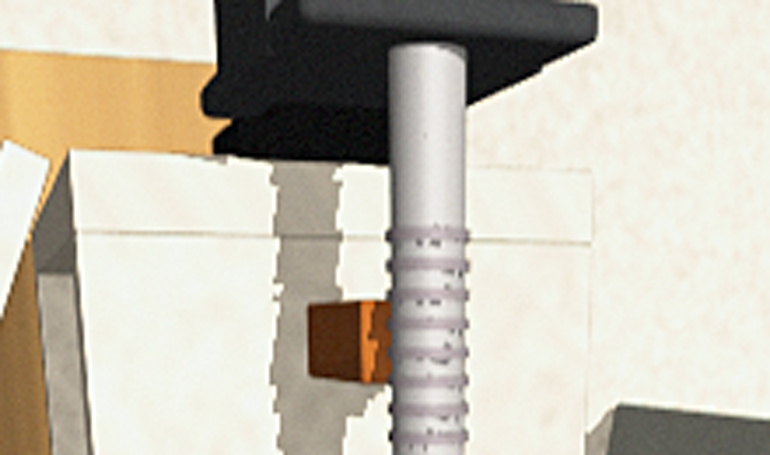

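```bash
cat >> h.py <<'E'
def dgoal(x,y,z):
    C=cab(); T=C*R.from_matrix(np.array([[0,0,-1.],[0,1,0],[1,0,0]]).T)
    # x=-z, y=+y, z = x cross y = (-z)x(y) = +x
    return (B0-[0,0,290])+C.apply([x,y,z]),T
def drep():
    s=telemetry.get_obs(); C=cab(); print('t%.2f'%s['time_s'],'cab',C.inv().apply(s['position']-(B0-[0,0,290])).round(1),'F',C.inv().apply(s['force']).round(1),'w',round(s['grip_width'],2),'q',s['joint_pos'].round(2))
E
python3 - <<'E'
from h import *
print(delta(*dgoal(-235,-95,350)));print(delta(*dgoal(-235,-95,185)))
E
```

```text
-4.67 -3.83 -0.38 -3.39 2.46 17.84
-4.67 -3.83 -4.51 -3.39 2.46 17.84
```

```bash
python3 -m inch '-0.8 -0.6 0 -0.27 0.2 1.4 -1;-1.5 -1.2 0 -0.54 0.4 2.8 -1;-2.4 -1.8 0 -0.8 0.6 4.2 -1;-3.2 -2.4 0 -1.08 0.8 5.6 -1;-4 -3 -0.2 -1.35 1 7 -1;-4.67 -3.83 -0.38 -1.6 1.2 8.4 -1;-4.67 -3.83 -0.38 -1.88 1.4 9.8 -1;-4.67 -3.83 -0.38 -2.15 1.6 11.2 -1;-4.67 -3.83 -0.38 -2.4 1.8 12.6 -1;-4.67 -3.83 -0.38 -2.67 1.95 14 -1'
python3 - <<'E'
from h import *
drep()
print(delta(*dgoal(-235,-95,350)));print(delta(*dgoal(-235,-95,185)))
E
```

```text
time_s: 14.67
position: [389.9, -95.2, 349.7]
ee_rot: [0.721, 0.091, 0.685, -0.048]
force: [0.1, 0.0, -0.8]
grip_width: 0.004
t14.67 cab [-235.6  -95.9  349.7] F [ 0.1 -0.  -0.8] w 0.0 q [-0.72 -0.23  0.75  1.95  0.1   1.31  1.37]
0.01 0.03 0.01 -0.74 0.54 4.04
0.01 0.03 -4.12 -0.74 0.54 4.04
```

```bash
python3 -m inch '0 0.03 0 -0.27 0.2 1.4 -1;0 0.03 -0.5 -0.54 0.4 2.8 -1;0 0.03 -1.3 -0.74 0.54 4.04 -1;0 0.03 -2.1 -0.74 0.54 4.04 -1;0 0.03 -3 -0.74 0.54 4.04 -1;0 0.03 -3.8 -0.74 0.54 4.04 -1;0 0.03 -4.12 -0.74 0.54 4.04 -1;0 0.03 -4.12 -0.74 0.54 4.04 -1;0 0.03 -4.12 -0.74 0.54 4.04 -1'
python3 - <<'E'
from h import *
drep()
print(delta(*dgoal(-235,-95,185)));print(delta(*dgoal(-95,-95,185)))
for n in("scene","top"):
    im=imaging.snapshot(n); cv2.imwrite(f"pics/o_{n}.png",im[:,:,::-1])
im=imaging.snapshot('wrist'); cv2.imwrite("pics/o_wrist.png",im[:,:,::-1])
E
```

```text
time_s: 15.42
position: [389.3, -94.7, 184.5]
ee_rot: [0.704, -0.055, 0.706, 0.054]
force: [0.2, -1.0, 0.1]
grip_width: 0.004
t15.42 cab [-236.1  -95.3  184.5] F [ 0.1 -1.   0.1] w 0.0 q [-0.78  0.06  0.96  2.19 -0.05  0.92  1.93]
0.03 0.01 0.01 0.02 -0.03 0.02
3.48 0.55 0.01 0.02 -0.03 0.02
```

View pics/o_wrist.png

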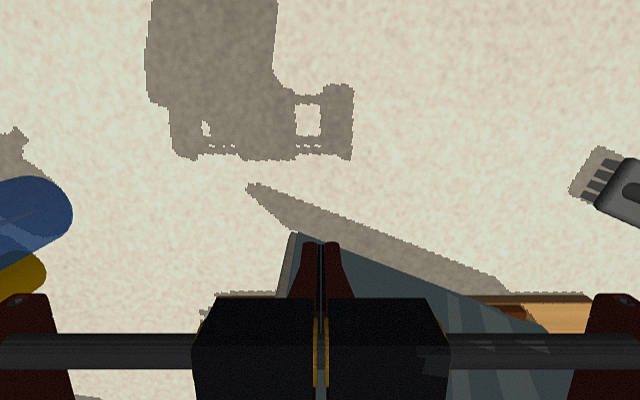

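View pics/o_top.png

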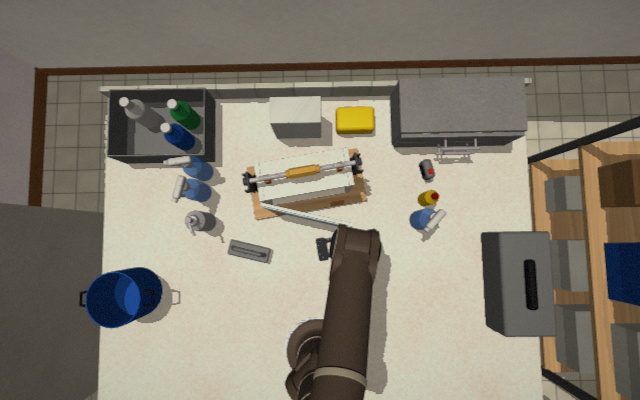

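```bash
python3 -m inch '0.25 0.04 0 0 0 0 -1;0.5 0.08 0 0 0 0 -1;0.7 0.11 0 0 0 0 -1;0.9 0.14 0 0 0 0 -1;1.1 0.17 0 0 0 0 -1;1.3 0.2 0 0 0 0 -1'; python3 - <<'E'
from h import *
drep()
E
python3 -m inch '0.2 0.03 0 0 0 0 -1;0.4 0.06 0 0 0 0 -1;0.6 0.09 0 0 0 0 -1;0.8 0.12 0 0 0 0 -1;1 0.16 0 0 0 0 -1'; python3 - <<'E'
from h import *
drep()
im=imaging.snapshot('wrist'); cv2.imwrite("pics/p_wrist.png",im[:,:,::-1])
E
```

```text
time_s: 16.07
position: [443.4, -86.1, 186.1]
ee_rot: [0.706, -0.054, 0.704, 0.055]
force: [-0.5, -0.1, -0.5]
grip_width: 0.003
t16.07 cab [-181.3  -95.2  186.1] F [-0.5  0.  -0.5] w 0.0 q [-0.73  0.2   0.94  2.09 -0.2   0.94  2.05]
time_s: 16.48
position: [484.2, -79.7, 186.0]
ee_rot: [0.706, -0.054, 0.704, 0.055]
force: [-0.3, 0.2, -0.2]
grip_width: 0.007
t16.48 cab [-140.1  -95.2  186. ] F [-0.3  0.2 -0.2] w 0.01 q [-0.68  0.29  0.91  2.   -0.28  0.97  2.1 ]
```

View pics/p_wrist.png

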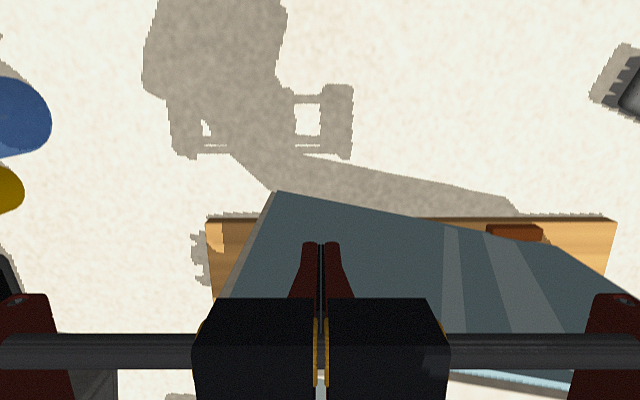

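```bash
python3 -m inch '0.2 0.03 0 0 0 0 -1;0.38 0.06 0 0 0 0 -1;0.54 0.085 0 0 0 0 -1;0.7 0.11 0 0 0 0 -1;0.85 0.13 0 0 0 0 -1'; python3 - <<'E'
from h import *
drep()
E
python3 -m inch '0.07 0.01 0 0 0 0 -1;0.14 0.022 0 0 0 0 -1;0.2 0.03 0 0 0 0 -1'; python3 - <<'E'
from h import *
drep()
im=imaging.snapshot('scene'); cv2.imwrite("pics/q_scene.png",im[:,:,::-1])
drep()
E
```

```text
time_s: 16.95
position: [520.3, -73.8, 186.1]
ee_rot: [0.706, -0.055, 0.704, 0.055]
force: [0.3, -1.2, -0.8]
grip_width: 0.008
t16.95 cab [-103.4  -94.9  186.1] F [ 0.1 -1.2 -0.8] w 0.01 q [-0.64  0.36  0.88  1.92 -0.33  1.    2.12]
time_s: 17.2
position: [528.5, -72.6, 186.1]
ee_rot: [0.706, -0.055, 0.704, 0.055]
force: [-0.9, -0.1, -0.9]
grip_width: 0.005
t17.20 cab [-95.1 -95.  186.1] F [-0.9  0.1 -0.9] w 0.0 q [-0.63  0.38  0.87  1.91 -0.34  1.01  2.12]
t17.25 cab [-94.8 -94.9 186.2] F [-0.4  0.6  0.5] w 0.01 q [-0.63  0.38  0.87  1.9  -0.34  1.01  2.12]
```

View pics/q_scene.png

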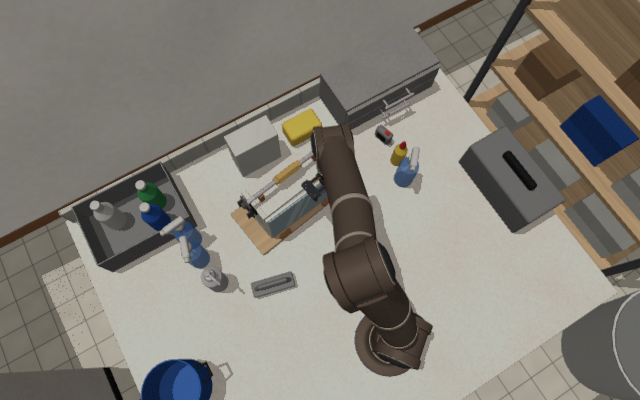

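```bash
python3 -m inch '0.05 0.008 0 0 0 0 -1;0.1 0.016 0 0 0 0 -1;0.1 0.016 0 0 0 0 -1'; python3 - <<'E'
from h import *
drep()
E
python3 -m inch '0.04 0.006 0 0 0 0 -1;0.08 0.012 0 0 0 0 -1'; python3 - <<'E'
from h import *
drep()
E
python3 -m inch '0.04 0.006 0 0 0 0 -1;0.08 0.012 0 0 0 0 -1'; python3 - <<'E'
from h import *
drep()
E
```

```text
time_s: 17.5
position: [533.2, -71.7, 186.2]
ee_rot: [0.706, -0.055, 0.704, 0.055]
force: [0.1, -0.7, -0.2]
grip_width: 0.005
t17.50 cab [-90.4 -94.8 186.2] F [-0.  -0.7 -0.2] w 0.0 q [-0.62  0.39  0.87  1.9  -0.35  1.01  2.12]
time_s: 17.67
position: [536.2, -71.2, 186.2]
ee_rot: [0.706, -0.055, 0.704, 0.055]
force: [-8.4, -2.1, 5.7]
grip_width: 0.004
t17.67 cab [-87.3 -94.8 186.2] F [-8.6 -0.8  5.7] w 0.0 q [-0.62  0.39  0.87  1.89 -0.35  1.02  2.12]
time_s: 17.83
position: [536.2, -71.3, 185.9]
ee_rot: [0.704, -0.054, 0.706, 0.055]
force: [-19.4, -0.8, 13.8]
grip_width: 0.004
t17.83 cab [-87.4 -94.9 185.9] F [-19.3   2.2  13.8] w 0.0 q [-0.62  0.4   0.86  1.88 -0.35  1.03  2.12]
```

```bash
python3 -m inch '-0.15 -0.023 0 0 0 0 -1;-0.5 -0.08 0 0 0 0 -1;-1 -0.16 0 0 0 0 -1;-1.7 -0.26 0 0 0 0 -1;-2.2 -0.34 0.5 0 0 0 -1;-2.2 -0.34 1.5 0 0 0 -1;-2.2 -0.34 2.2 0 0 0 -1;-2.2 -0.34 2.2 0 0 0 -1;-2.2 -0.34 2.2 0 0 0 -1'; python3 - <<'E'
from h import *
drep()
for n in("scene","top","wrist"):
    im=imaging.snapshot(n); cv2.imwrite(f"pics/r_{n}.png",im[:,:,::-1])
E
```

```text
time_s: 18.58
position: [449.1, -84.6, 275.1]
ee_rot: [0.705, -0.054, 0.705, 0.056]
force: [-0.1, 0.5, 0.6]
grip_width: 0.006
t18.58 cab [-175.5  -94.6  275.1] F [-0.   0.5  0.6] w 0.01 q [-0.83  0.06  0.98  1.95 -0.06  1.15  1.9 ]
```

View pics/r_wrist.png

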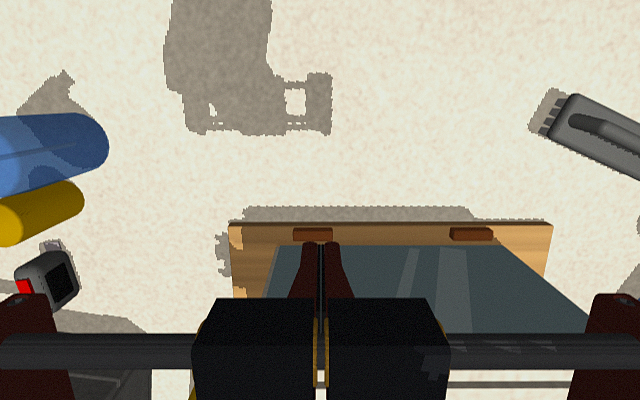

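View pics/r_top.png

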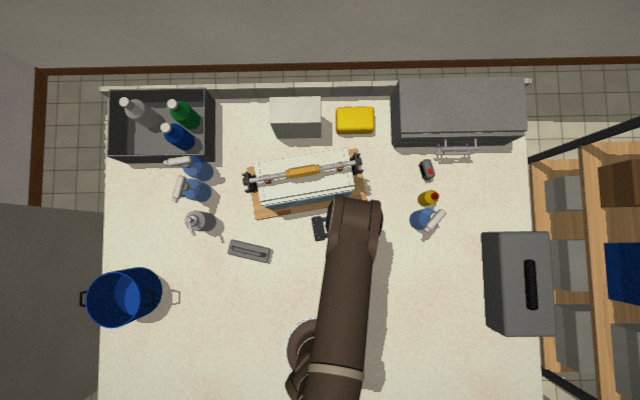

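```bash
python3 -m inch '0 -0.8 0.5 0 0 0 -1;0 -1.6 1 0 0 0 -1;0 -2.4 1 0 0 0 -1;0 -3.2 1 0 0 0 -1;0 -4 1 0 0 0 -1;0 -4.5 1 0 0 0 -1;0 -4.5 1 0 0 0 -1;0 -4.5 1 0 0 0 -1'; python3 - <<'E'
from h import *
drep()
ms={}
for n in("scene","top"):
    im=imaging.snapshot(n); ms[n]=imaging.camera_model(n); cv2.imwrite(f"pics/s_{n}.png",im[:,:,::-1])
for n in ms:
  for q in ('door_hinge','door_top_edge','panel_left_top'):
    for a in place_of(n,q)[:1]:
      X=atz(ms[n],a['position'],235); print(n,q,np.round(a['position'],1),cab().inv().apply(X-(B0-[0,0,290])).round(1),round(a['score'],2))
a=cv2.imread('pics/s_top.png')[140:230,230:380]; b=cv2.imread('pics/s_scene.png')[150:250,210:370]
cv2.imwrite('pics/s.png',np.vstack([cv2.resize(a,(483,290),interpolation=cv2.INTER_CUBIC),cv2.resize(b,(483,302),interpolation=cv2.INTER_CUBIC)]))
E
```

```text
time_s: 19.4
position: [446.6, -265.6, 311.6]
ee_rot: [0.702, -0.053, 0.708, 0.054]
force: [0.4, -0.5, -0.0]
grip_width: 0.0
t19.40 cab [-206.  -273.1  311.6] F [ 0.3 -0.6 -0. ] w 0.0 q [-0.44  0.25  1.09  1.76 -0.23  1.28  2.43]
scene door_hinge [258.1 219.8] [-53.2 160.2 235. ] 0.51
scene door_top_edge [333.4 166.1] [ -64.8 -147.1  235. ] 0.62
scene panel_left_top [254.3 208.5] [-15.2 146.6 235. ] 0.63
top door_hinge [260.6 203.1] [-67.2 141.7 235. ] 0.75
top door_top_edge [354.9 189. ] [ -73.7 -155.2  235. ] 0.74
top panel_left_top [255.7 179.6] [  8.4 145.4 235. ] 0.71
```

View pics/s.png

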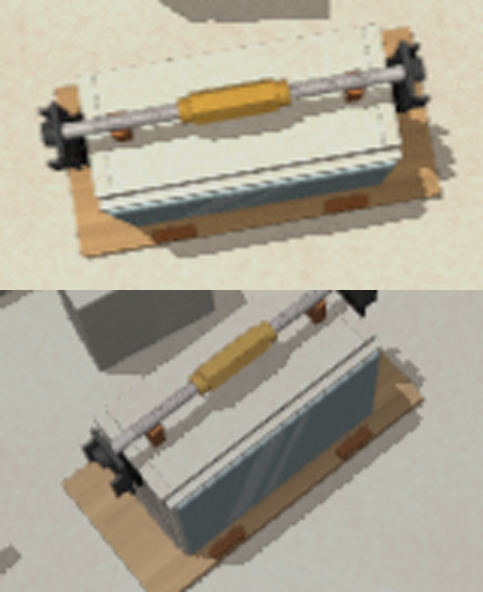

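```bash
python3 -c "
from bench import r
print(r.finish_job())"
```

```text
the job is handed in; nothing more can be done
None
```

I tightened the clamp until the side-panel joint closed, then pushed the mirrored door shut. I handed the job in at about 19.5 s; `finish_job` returned no verdict.

- **Turning:** I gripped the barrel flat on flat and turned it about 111° in three strokes.
- **Joint:** the last close-up shows only a hairline at the left panel. It was the same width before and after the last stroke.
- **Clamp force:** I worked out the torque at about 0.65 to 0.75 N m on the last degrees, which would be roughly 90 to 110 N. Earlier single readings scattered by about 0.15 N m. I did not measure the torque again after letting go.
- **Door:** I pushed it until it met its stop. The last push step reached about 19 N along the push direction (about 24 N in total on the wrist), close to the 25 N limit and harder than I meant. I backed off at once.
- **Last look:** the final pictures show the door shut. The top camera's door points put it about 0.02 rad open. The overhead views are less exact: the scene camera's hinge point was about 20 mm off the earlier measurement.
- **Bystanders:** they look unmoved by eye in the pictures; I did not measure their positions again. The arm ended clear of everything.

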